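# Scrub a beaker with a bottle brush

## Robot

A 6-joint arm with a two-finger parallel gripper is mounted at the origin on a cart in front of the work surface, level with it; the furniture and walls round the work are solid. World frame = base frame: x ahead of the robot, y to its left, z up, the work surface at z = 0. Lengths are in m, angles in rad, forces in N, time in s.
With the tool pointing down it reaches from about 0.3 to 0.875 m from the base axis. Payload 6.4 kg.
Tool frame: the origin (TCP) lies on the centre line of the jaws, within the pads' length; the fingertips stand 17 mm ahead of it and the grasp point (between the pads) lies 2 mm behind it (manip.tip_extent is the distance from the TCP to the fingertips, in m); z points along the fingers, y is the line along which they close (so a half turn about z gives the same grasp; the last joint's range is limited). The gripper opens to 88 mm and grips with 3 to 60 N. Pads are 18 mm wide; open, the fingers measure 123 mm over their backs; the gripper's body (75 mm by 187 mm) begins 45 mm behind the grasp point.
Start: joints at [-1.471, 0.181, 1.607, -0, 1.354, -0.206], TCP at [0.173, -0.548, 0.256] pointing down, gripper open.
Joint ranges: [-2.99, 2.99], [-0.89, 2.07], [0.3, 2.58], [-1.14, 4.28], [0, 2.63], [-3.12, 3.12]. Speed limits (rad/s): [2.57, 2.57, 3.01, 3.14, 3.14, 3.14].

## Interface

Orientations are given as a unit quaternion [w, x, y, z].
In Python, from cell import sensors, imaging, manip gives the robot as it stands.
- The arm moves only by the shell command python3 -m inch 'ROWS' [OPENING]. ROWS is JSON, a list of rows, each a list of 4 numbers: the shift along the world's x, y, z in units of 400 mm (1.0 is 400 mm), then the turn about the world's z in units of 180 degrees (1.0 is 180 degrees). A call has 1 to 20 rows; each row shifts and turns the commanded pose from where the row before left it; what a row does not reach is not made up. A row lasts 1/8 s, in which the tool goes at most 62.5 mm and 10.7 degrees, less where a joint would pass 70% of its speed; a pose out of reach is approached as far as the arm can. A call with a number of a shift or a turn outside -1 to 1 is refused whole. A call with a gripper value outside its range is refused whole. OPENING is the opening, from -1 (shut) to 1 (fully open), set as the call begins (- or left out, the last holds). The fingers move at their own pace and stop on an object; the grip force is fixed at half the most. Time passes only in rows, so rows that do not move let the fingers close. It gives the time, the measured TCP pose, the force, the opening and the grip force at its end, in the units of the state.
- sensors.sense(): the state, without advancing time (a new reading comes with each control period).
- imaging.capture(name): name is "scene" or "top" or "wrist"; returns a dict with "pixels" (400x640x3 uint8, blue, green, red), "intrinsics" (3x3 intrinsics, pixels), "R" (3x3) and "t" (3): a world point X has camera coordinates R X + t. Camera axes: x right, y down, z forward; pixel columns grow to the right and rows downward; lengths in m; the calibration is good to about 2 mm. A picture is of the moment at which its call begins. There is no depth.
- manip.hand_in(): hands the job in; it is judged then, once.
The state is a dict: "clock": time; "joint_positions": joint angles; "joint_velocities": joint speeds; "joint_torque": joint torques, N m; "ee_pos": TCP position; "eef_rot": TCP orientation; "ft_force": force on the tool from outside, world axes, zero at the start; "wrist_torque": the same for the moment, N m; "gripper_width": opening from 0.0 (shut) to 1.0 (fully open); "grasp_force": force on a finger pad.
Only numpy, scipy, OpenCV 4.12 (cv2) and the standard library are available. Lean on these libraries where they do the work, as an engineer would, in place of code of your own. Each camera call takes 0.05 s, during which the arm holds its last target. There are 200 camera calls.

## Task

Scrub the inside of the open glass beaker that stands in the small blue tray: lift the green-handled bottle brush out of its stand, push its head down to the bottom of the beaker, draw it up to the rim, push it down to the bottom once more, and draw it out. Then put the brush back in its stand, head down, and let go. Keep the beaker upright in its tray, and leave the other beaker, the sample cup and the capped bottle where they stand.

Things in the scene. Friction and masses are not known exactly. Their poses are not given: they have to be found in the camera images.
- brush: Bottle brush, 205 mm, 60 g, upright in the stand, head down. Origin: centre of the head's flat lower end; z runs up to the handle. White rigid bristle head 24 mm wide, z 0 to 70 mm; thin steel wire above; straight round green handle 20 mm in diameter, z 124 to 201 mm, end at 205 mm. Grip the handle from above at about z 175 mm, at any yaw.
- brush_stand: White plastic cup on a round grey foot (90 mm across), open at the top, fixed to the bench. Origin: centre of the underside of the foot; z up. Outer diameter 52 mm, inner diameter 46 mm, inner floor at z 8 mm, rim at z 70 mm. The brush stands free on its floor.
- beaker: Clear glass beaker to be scrubbed, open at the top, loose, 90 g, standing in the blue tray. Origin: centre of its underside; z up. Outer diameter 50 mm (55 mm at the rim), free inner diameter about 43 mm, inner floor at z 3 mm, rim at z 68 mm.
- tray: Shallow light-blue tray, 90 x 120 mm over the rim, 18 mm high, inner floor at z 2 mm, fixed to the bench; the beaker stands in it. Origin: centre of its underside; z up; the long side runs along its y.
- clean_beaker: A second, equal glass beaker (55 x 68 mm) standing on the bare bench, not in the tray; not to be used. Origin: centre of its underside; z up.
- sample_cup: White sample cup (the one nearest the work) with a yellow screw lid, 46 mm in diameter, 57 mm high; bystander. Origin: centre of its underside; z up.
- capped_bottle: White bottle with a blue screw cap, 52 mm in diameter, 112 mm high; bystander. Origin: centre of its underside; z up.
Things that resemble listed ones, but are neither listed nor needed, are in the scene too. What is shaped like the brush but orange or red is not meant. Of the things like the tray, leave any that is yellow; of the rest the smaller one is meant.

How it is judged:
By the outcome, as a careful person would: the job done as asked, in the order asked, and still so for the second after the job is handed in, with the robot touching nothing.
It also fails if it takes over 48 s, if anything falls off the work surface, if the arm or the gripper's body presses on something with over 40 N, if the wrist force passes 120 N, or if a joint passes its speed limit or range.

## Working session

There is one attempt and no reset: what is moved stays moved. The work goes in short steps, Python scripts to look and compute and a shell command to move; the robot and the scene stay as the last step left them, time stands still between calls to the robot, and variables do not carry over. Pictures are saved under pics/ and viewed, at most 10 in all, crops included, and the job is handed in when it is done.

```bash
mkdir -p pics; cat > h.py <<'E'
import numpy as np, cv2
from cell import sensors, imaging, manip
def shot(n,f):
    c=imaging.capture(n); cv2.imwrite('pics/'+f+'.png',c['pixels']); np.savez('pics/'+f+'.npz',**c); return c
def load(f): return dict(np.load('pics/'+f+'.npz'))
def ray(c,u,v):
    d=c['R'].T@np.linalg.solve(c['intrinsics'],[u,v,1.]); return -c['R'].T@c['t'],d
def onz(c,u,v,z):
    o,d=ray(c,u,v); return o+d*(z-o[2])/d[2]
def proj(c,X):
    p=c['intrinsics']@(c['R']@np.asarray(X)+c['t']); return p[:2]/p[2]
def tri(c1,p1,c2,p2):
    o1,d1=ray(c1,*p1);o2,d2=ray(c2,*p2);d1/=np.linalg.norm(d1);d2/=np.linalg.norm(d2)
    s=np.linalg.lstsq(np.c_[d1,-d2],o2-o1,rcond=None)[0]
    a,b=o1+s[0]*d1,o2+s[1]*d2; return (a+b)/2,np.linalg.norm(a-b)
E
python3 - <<'E'
from h import *
for n in('scene','top'):
    c=shot(n,n+'0'); print(n,-c['R'].T@c['t'],c['R'][2])
print(sensors.sense())
E
```

```text
scene [0.14939468 0.86089958 0.62006495] [ 0.38165299 -0.76175656 -0.52351498]
top [0.45052701 0.02499228 1.29382629] [ 0.09963189 -0.00166783 -0.99502297]
{'clock': 0.1, 'joint_positions': array([-1.47130140e+00,  1.81445943e-01,  1.60791090e+00, -2.03480959e-05,
        1.35373888e+00, -2.06292965e-01]), 'joint_velocities': array([ 0.00220666, -0.00038531, -0.00173779,  0.0005915 ,  0.00086002,
        0.00170087]), 'joint_torque': array([ 1.93380416e-03, -4.34822488e+01, -3.42694438e+01,  7.05375150e-02,
        3.40326922e-02, -3.60716922e-05]), 'ee_pos': array([ 0.17307062, -0.54787154,  0.25491049]), 'eef_rot': array([-7.50993550e-04,  9.88333858e-01,  1.52301083e-01,  3.01926313e-05]), 'ft_force': array([-0.19948344,  0.66633924, -0.93935275]), 'wrist_torque': array([0.09148244, 0.03839217, 0.09605764]), 'grasp_force': 0.0, 'gripper_width': 0.998520963607186}
```

View pics/scene0.png

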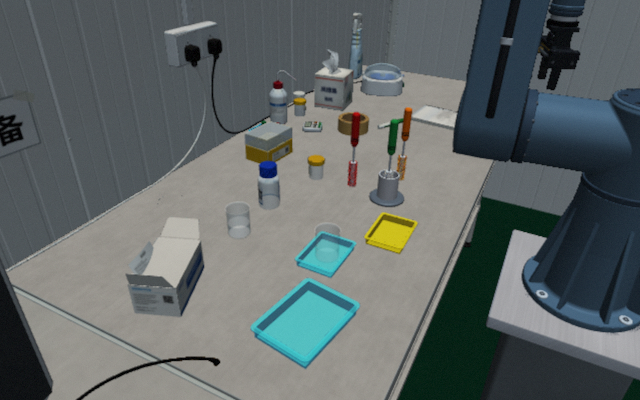

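View pics/top0.png

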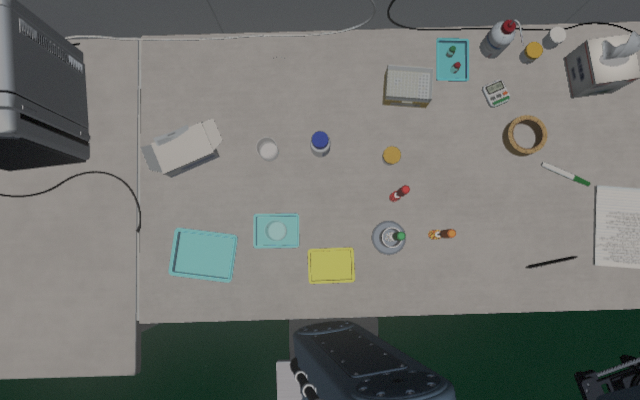

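Scene view: the green brush handle is at about (393,138) with its stand at (388,190). The target beaker is at (327,243) in the small blue tray, the red brush is at (355,130) and the orange one at (407,125). Top view: stand (389,237), green tip (400,236), tray with beaker (276,231), orange tip (450,233), red tip (405,189).

```bash
python3 - <<'E'
from h import *
S,T=load('scene0'),load('top0')
def mask(c,lo,hi,box):
    h=cv2.cvtColor(c['pixels'],cv2.COLOR_BGR2HSV); m=cv2.inRange(h,lo,hi); b=np.zeros_like(m); x0,y0,x1,y1=box; b[y0:y1,x0:x1]=m[y0:y1,x0:x1]; return b
def ends(m):
    p=np.argwhere(m)[:,::-1].astype(float); mu=p.mean(0); d=np.linalg.svd(p-mu,full_matrices=False)[2][0]; d*=np.sign(d[1]); s=(p-mu)@d
    w=np.sqrt(((p-mu)@np.array([-d[1],d[0]])).var()*12)
    return mu,mu+d*s.min(),mu+d*s.max(),len(p),w
for nm,lo,hi,bs,bt in [('green',(45,90,25),(85,255,255),(385,110,400,165),(380,220,410,250)),
  ('orange',(5,150,120),(18,255,255),(398,100,415,145),(425,222,460,245)),
  ('red',(0,120,60),(255,255,255),(345,105,364,150),(385,180,412,205))]:
    for c,b in((S,bs),(T,bt)):
        r=ends(mask(c,lo,hi,b)); print(nm,*[np.round(x,1) for x in r])
# trays, rings
m=mask(T,(80,60,60),(100,255,255),(245,205,305,255)); p=cv2.minAreaRect(np.argwhere(m)[:,::-1].astype(np.float32)); print('tray',p,onz(T,*p[0],.018))
print([onz(T,*q,.018)[:2].round(3) for q in cv2.boxPoints(p)])
vis=[cv2.resize(T['pixels'][200:260,245:305],None,fx=6,fy=6,interpolation=2),cv2.resize(T['pixels'][207:267,360:420],None,fx=6,fy=6,interpolation=2)]
a=np.hstack(vis); b=np.hstack([cv2.resize(S['pixels'][215:275,297:357],None,fx=6,fy=6,interpolation=2)[:240],cv2.resize(S['pixels'][160:220,355:415],None,fx=6,fy=6,interpolation=2)[:]][0:0] or [cv2.resize(S['pixels'][218:258,297:357],None,fx=6,fy=6,interpolation=2),cv2.resize(S['pixels'][167:207,358:418],None,fx=6,fy=6,interpolation=2)])
cv2.imwrite('pics/crop1.png',np.vstack([a,b]))
E
```

```text
green [392.7 135.6] [394.8 118.5] [390.4 154. ] 262 7.7
green [400.4 235.5] [403.7 233.5] [396.8 237.6] 52 6.8
orange [408.3 109.5] [405.  108.8] [411.2 110.1] 23 3.5
orange [447. 233.] [455.  232.9] [429.  233.2] 44 6.7
red [353.9 125.5] [353.6 112. ] [354.4 146. ] 441 17.3
red [400.3 192. ] [408.1 187.2] [390.1 198.2] 83 7.2
tray ((276.0, 230.5), (33.0, 44.0), 90.0) [0.4866194  0.15002058 0.018     ]
[array([0.531, 0.207]), array([0.528, 0.092]), array([0.442, 0.094]), array([0.445, 0.208])]
```

View pics/crop1.png

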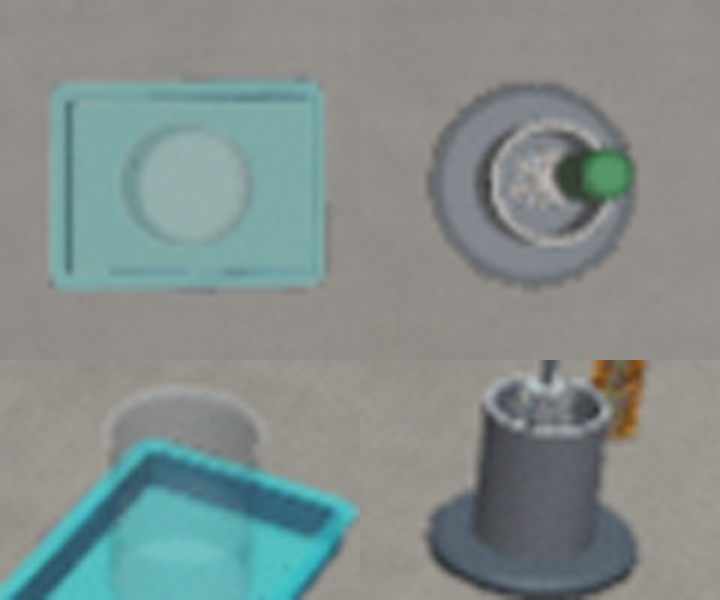

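The crop shows the beaker disc in the tray at top pixel (277,230.7). The foot is at (388.7,237.7), the cup rim at (391.8,237.5) and the green cap at (401.2,236). Next I turn these into positions.

```bash
python3 - <<'E'
from h import *
S,T=load('scene0'),load('top0')
f=lambda n,x:print(n,np.round(x,4))
f('foot',onz(T,388.7,237.7,.006)); f('rim',onz(T,391.8,237.5,.07)); f('rimS',onz(S,358+(545-360)/6,167+(407-360)/6,.07))
f('cap@.213',onz(T,401.2,236,.21)); f('capS',onz(S,394.3,119.3,.21)); print(tri(T,(401.2,236),S,(394.3,119.3)))
f('handle bottom S@.132',onz(S,390.4,154.,.132)); f('bristletop@.078',onz(T,390,237,.078))
f('beaker floor T',onz(T,277,230.7,.005)); f('rimT',onz(T,245+185/6,230.7,.07))
a=np.linspace(0,2*np.pi,73)
def box(c,x,y,z,r):
    p=np.array([proj(c,[x+r*np.cos(t),y+r*np.sin(t),z]) for t in a]); return np.r_[p.min(0),p.max(0)].round(1)
b=onz(T,277,230.7,.005)
print('scene rim box pred',box(S,b[0],b[1],.07,.0275),'obs u 314.8..340.7 vmin 222.5'); print('top rim',box(T,b[0],b[1],.07,.0275),'obs 265.3..286.7 ,220.3,240.8')
print('orange',onz(T,454,233,.2),'red',onz(T,406,188.5,.2))
E
```

```text
foot [ 0.4595 -0.1447  0.006 ]
rim [ 0.4594 -0.144   0.07  ]
rimS [ 0.4575 -0.1388  0.07  ]
cap@.213 [ 0.4611 -0.1456  0.21  ]
capS [ 0.4639 -0.1537  0.21  ]
(array([ 0.46112751, -0.14503976,  0.213509  ]), np.float64(0.00021843108697591133))
handle bottom S@.132 [ 0.4562 -0.1282  0.132 ]
bristletop@.078 [ 0.4607 -0.1385  0.078 ]
beaker floor T [0.4864 0.1487 0.005 ]
rimT [0.4847 0.1454 0.07  ]
scene rim box pred [313.5 222.1 340.4 237.5] obs u 314.8..340.7 vmin 222.5
top rim [263.5 219.1 285.5 241.1] obs 265.3..286.7 ,220.3,240.8
orange [ 0.46443266 -0.26544183  0.2       ] red [ 0.56752088 -0.16278469  0.2       ]
```

```bash
python3 -m inch '[[0,0,0.1,0],[0.06,0.084,0.06,0],[0.06,0.084,0,0],[0.06,0.084,0,0],[0.06,0.084,0,0],[0.06,0.084,0,0],[0.06,0.084,0,0],[0.06,0.084,0,0],[0.06,0.084,0,0],[0.06,0.084,0,0],[0.06,0.084,0,0],[0.06,0.084,0,0],[0.06,0.084,0,0],[0,0,0,0],[0,0,0,0]]' 1; python3 - <<'E'
from h import *
c=shot('wrist','w1'); s=sensors.sense(); print(s['ee_pos'],s['eef_rot'],proj(c,[.461,-.145,.213]),proj(c,[.459,-.143,.07]))
E
```

```text
clock: 1.98
ee_pos: [0.4608, -0.1453, 0.3194]
eef_rot: [-0.0, 0.988, 0.153, -0.0]
ft_force: [-0.3, -0.2, 0.2]
gripper_width: 0.999
grasp_force: 0.0
[ 0.46062882 -0.14570445  0.31943689] [-1.91059311e-05  9.88371135e-01  1.52060379e-01 -3.73400869e-04] [317.03404726 205.13855925] [315.09391078 172.73508642]
```

View pics/w1.png

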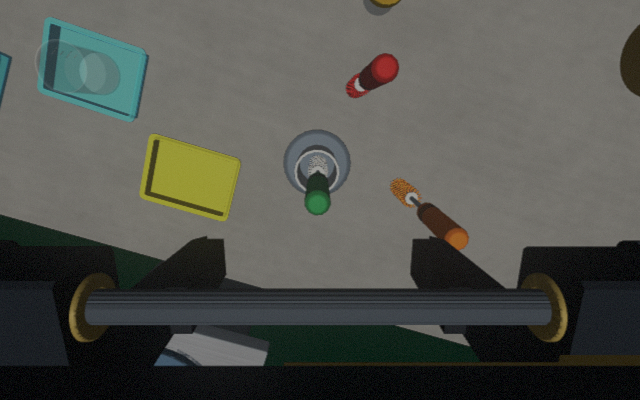

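The wrist view shows the green cap at (317,202) against a prediction of (317,205), and the cup rim at (318,173), so the position agrees. I descend and grip.

```bash
python3 -m inch '[[0,0,-0.08,0],[0,0,-0.08,0],[0,0,-0.07,0],[0,0,-0.05,0],[0,0,-0.04,0],[0,0,-0.025,0],[0,0,0,0],[0,0,0,0]]' 1 && python3 -m inch '[[0,0,0,0],[0,0,0,0],[0,0,0,0],[0,0,0,0],[0,0,0,0],[0,0,0,0],[0,0,0,0],[0,0,0,0]]' -1
```

```text
clock: 3.02
ee_pos: [0.4615, -0.1455, 0.1824]
eef_rot: [0.0, 0.988, 0.152, 0.0]
ft_force: [0.1, -0.1, 0.3]
gripper_width: 0.997
grasp_force: 0.0
clock: 4.03
ee_pos: [0.4611, -0.1451, 0.1817]
eef_rot: [-0.0, 0.988, 0.152, -0.0]
ft_force: [0.1, -0.0, -0.3]
gripper_width: 0.215
grasp_force: 30.0
```

```bash
python3 -m inch '[[0,0,0.03,0],[0,0,0.05,0],[0,0,0.06,0],[0,0,0.06,0],[0,0,0.06,0],[0,0,0.06,0],[0,0,0,0]]' && python3 -m inch '[[0.006,0.073,0,0],[0.006,0.073,0,0],[0.006,0.073,0,0],[0.006,0.073,0,0],[0.006,0.073,0,0],[0.006,0.073,0,0],[0.006,0.073,0,0],[0.006,0.073,0,0],[0.006,0.073,0,0],[0.006,0.073,0,0],[0,0,0,0],[0,0,0,0],[0,0,0,0],[0,0,0,0]]' ; python3 - <<'E'
from h import *
s=sensors.sense(); print(s['ee_pos'])
c=[shot(n,n+'2') for n in('scene','top','wrist')]
p=s['ee_pos']
for k in c: print(proj(k,[p[0],p[1],.136]),proj(k,[.4857,.147,.07]),proj(k,[.4857,.147,.005]))
a=cv2.resize(c[0]['pixels'][170:270,280:380],None,fx=4,fy=4,interpolation=2)
b=cv2.resize(c[2]['pixels'][100:300,220:420],None,fx=2,fy=2,interpolation=2)
cv2.imwrite('pics/crop2.png',np.hstack([a,b]))
E
```

```text
clock: 4.9
ee_pos: [0.4621, -0.1457, 0.3123]
eef_rot: [0.002, 0.988, 0.152, 0.002]
ft_force: [-0.6, 0.8, -0.8]
gripper_width: 0.215
grasp_force: 30.0
clock: 6.65
ee_pos: [0.4852, 0.1461, 0.3097]
eef_rot: [0.0, 0.988, 0.152, 0.0]
ft_force: [0.5, 0.6, -0.0]
gripper_width: 0.216
grasp_force: 30.0
[0.4851947  0.1461305  0.30969168]
[329.03005545 201.69477357] [327.59657448 229.29489769] [326.67148389 254.47723473]
[272.74555747 229.7840665 ] [275.16696409 230.30312528] [277.63818668 230.94226553]
[317.56476117 186.1815502 ] [316.96529553 172.96825062] [317.05824267 164.28426799]
```

View pics/crop2.png

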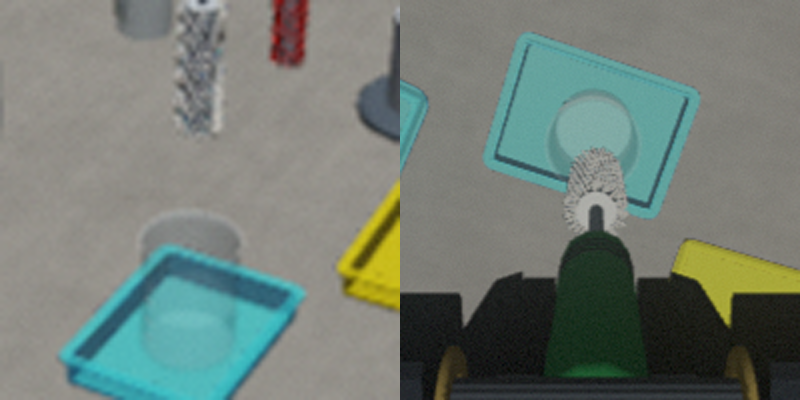

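Scene crop: the brush head bottom is at pixel (329.5,203) and the beaker rim centre at u≈327.8. The wrist crop puts the beaker at u≈317. All agree with the predictions within about 2 mm, so I push down.

```bash
python3 -m inch '[[0,0.002,-0.05,0],[0,0,-0.05,0],[0,0,-0.05,0],[0,0,-0.05,0],[0,0,-0.05,0],[0,0,-0.04,0],[0,0,-0.02,0],[0,0,-0.007,0],[0,0,0,0],[0,0,0,0]]'
```

```text
clock: 8.05
ee_pos: [0.4856, 0.1477, 0.1836]
eef_rot: [0.0, 0.988, 0.152, 0.001]
ft_force: [-0.5, 0.7, 0.1]
gripper_width: 0.217
grasp_force: 30.0
```

```bash
python3 -m inch '[[0,0,-0.005,0],[0,0,-0.004,0],[0,0,0,0],[0,0,0,0]]' && python3 -m inch '[[0,0,-0.003,0],[0,0,0,0],[0,0,0,0]]'
```

```text
clock: 8.55
ee_pos: [0.4851, 0.1477, 0.1793]
eef_rot: [0.0, 0.988, 0.152, -0.0]
ft_force: [-0.3, -0.4, -1.0]
gripper_width: 0.218
grasp_force: 30.0
clock: 8.93
ee_pos: [0.4857, 0.1477, 0.179]
eef_rot: [0.0, 0.988, 0.152, 0.001]
ft_force: [-0.3, 0.1, 5.5]
gripper_width: 0.212
grasp_force: 30.0
```

Contact on the beaker floor at 5.5 N. Now I draw up to the rim and push down again.

```bash
python3 -m inch '[[0,0,0.02,0],[0,0,0.04,0],[0,0,0.04,0],[0,0,0.04,0],[0,0,0.018,0],[0,0,0,0],[0,0,0,0]]' && python3 -m inch '[[0,0,-0.02,0],[0,0,-0.04,0],[0,0,-0.04,0],[0,0,-0.04,0],[0,0,-0.013,0],[0,0,-0.005,0],[0,0,0,0],[0,0,0,0]]'; python3 - <<'E'
from h import *
c=shot('scene','scene3'); cv2.imwrite('pics/crop3.png',cv2.resize(c['pixels'][170:270,280:380],None,fx=4,fy=4,interpolation=2))
E
```

```text
clock: 9.8
ee_pos: [0.4848, 0.1476, 0.2408]
eef_rot: [-0.0, 0.988, 0.152, -0.0]
ft_force: [0.6, -0.9, -0.4]
gripper_width: 0.22
grasp_force: 30.0
clock: 10.8
ee_pos: [0.4853, 0.1478, 0.179]
eef_rot: [-0.0, 0.988, 0.152, 0.0]
ft_force: [-2.3, -0.4, 5.9]
gripper_width: 0.216
grasp_force: 30.0
```

View pics/crop3.png

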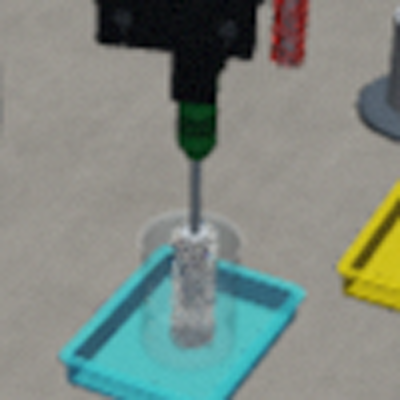

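The head stands on the beaker floor, and the beaker is upright in the tray. I draw it out and carry it back over the stand.

```bash
python3 -m inch '[[0,0,0.03,0],[0,0,0.05,0],[0,0,0.06,0],[0,0,0.06,0],[0,0,0.07,0],[0,0,0.06,0],[0,0,0,0],[0,0,0,0]]' && python3 -m inch '[[-0.006,-0.073,0,0],[-0.006,-0.073,0,0],[-0.006,-0.073,0,0],[-0.006,-0.073,0,0],[-0.006,-0.073,0,0],[-0.006,-0.073,0,0],[-0.006,-0.073,0,0],[-0.006,-0.073,0,0],[-0.006,-0.073,0,0],[-0.009,-0.073,0,0],[0,0,0,0],[0,0,0,0],[0,0,0,0],[0,0,0,0]]'; python3 - <<'E'
from h import *
p=sensors.sense()['ee_pos'];c=[shot(n,n+'4') for n in('scene','wrist')]
for k in c: print(proj(k,[p[0],p[1],p[2]-.1737]),proj(k,[.459,-.143,.07]))
a=cv2.resize(c[0]['pixels'][130:230,330:430],None,fx=4,fy=4,interpolation=2)
b=cv2.resize(c[1]['pixels'][100:300,220:420],None,fx=2,fy=2,interpolation=2)
cv2.imwrite('pics/crop4.png',np.hstack([a,b]))
E
```

```text
clock: 11.85
ee_pos: [0.4848, 0.1476, 0.3093]
eef_rot: [-0.0, 0.988, 0.152, -0.0]
ft_force: [-0.4, 0.4, -0.6]
gripper_width: 0.215
grasp_force: 30.0
clock: 13.6
ee_pos: [0.46, -0.1436, 0.3101]
eef_rot: [-0.0, 0.988, 0.153, 0.0]
ft_force: [0.4, -0.1, -0.3]
gripper_width: 0.218
grasp_force: 30.0
[391.24454957 149.62261586] [388.86404717 173.9926642 ]
[317.22092463 186.06726319] [316.52891314 174.17907215]
```

View pics/crop4.png

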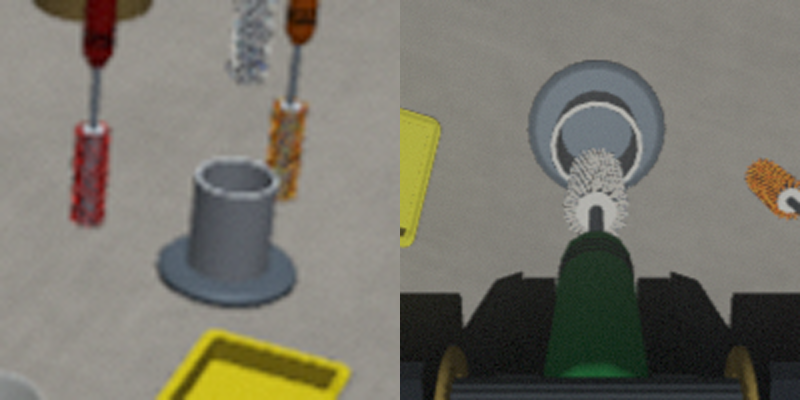

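Rim centre at scene (389,174.5) and brush end at (392,150) both match the prediction, so it is aligned. I lower it.

```bash
python3 -m inch '[[0,0,-0.05,0],[0,0,-0.05,0],[0,0,-0.05,0],[0,0,-0.05,0],[0,0,-0.05,0],[0,0,-0.04,0],[0,0,-0.02,0],[0,0,-0.006,0],[0,0,0,0],[0,0,0,0]]' && python3 -m inch '[[0,0,-0.003,0],[0,0,0,0],[0,0,0,0]]'
```

```text
clock: 14.95
ee_pos: [0.4603, -0.1446, 0.1843]
eef_rot: [0.0, 0.988, 0.152, 0.0]
ft_force: [0.2, 0.0, -1.0]
gripper_width: 0.214
grasp_force: 30.0
clock: 15.32
ee_pos: [0.4599, -0.1443, 0.1826]
eef_rot: [0.0, 0.988, 0.152, 0.0]
ft_force: [0.1, 0.2, -1.4]
gripper_width: 0.219
grasp_force: 30.0
```

```bash
python3 -m inch '[[0,0,-0.003,0],[0,0,0,0],[0,0,0,0]]'
```

```text
clock: 15.7
ee_pos: [0.4601, -0.1445, 0.1816]
eef_rot: [0.0, 0.988, 0.152, 0.0]
ft_force: [0.1, 0.7, 3.7]
gripper_width: 0.214
grasp_force: 30.0
```

Touching the cup floor lightly. I release, let it settle, and retreat straight up.

```bash
python3 -m inch '[[0,0,0,0],[0,0,0,0],[0,0,0,0],[0,0,0,0],[0,0,0,0],[0,0,0,0],[0,0,0,0],[0,0,0,0]]' 1 && python3 -m inch '[[0,0,0.03,0],[0,0,0.06,0],[0,0,0.08,0],[0,0,0.08,0],[0,0,0.08,0],[0,0,0.08,0],[-0.08,-0.1,0,0],[-0.08,-0.1,0,0],[-0.08,-0.1,0,0],[0,0,0,0],[0,0,0,0],[0,0,0,0],[0,0,0,0],[0,0,0,0]]'; python3 - <<'E'
from h import *
c=shot('scene','scene5');shot('top','top5');cv2.imwrite('pics/crop5.png',c['pixels'])
E
```

```text
clock: 16.7
ee_pos: [0.4599, -0.1443, 0.1813]
eef_rot: [0.0, 0.988, 0.152, 0.0]
ft_force: [-0.4, -0.0, 0.2]
gripper_width: 0.999
grasp_force: 0.0
clock: 18.45
ee_pos: [0.3643, -0.2637, 0.3453]
eef_rot: [-0.0, 0.988, 0.153, -0.0]
ft_force: [1.2, -0.3, 0.1]
gripper_width: 1.0
grasp_force: 0.0
```

View pics/crop5.png

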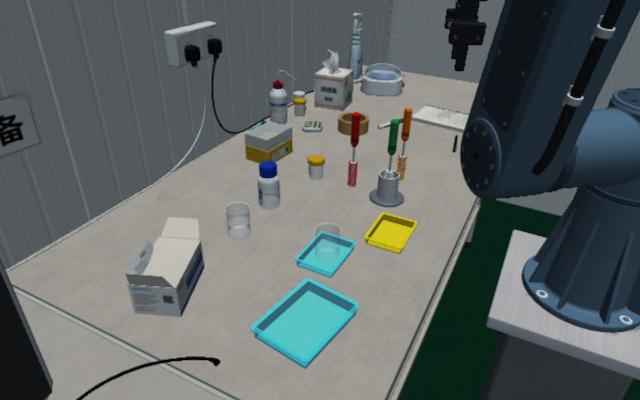

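The brush stands upright in its stand at (392,138), the beaker is upright in its tray at (327,243), and everything else is where it was.

```bash
python3 -c "
from cell import manip; print(manip.hand_in())"
```

```text
the job is handed in; nothing more can be done
None
```

I scrubbed the beaker in the blue tray with two strokes to the bottom, put the green brush back head down in its stand, and handed the job in at about 18.5 s; in the last picture the beaker is upright and nothing else has moved.

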